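Set and lock the bench magnifier over a pearl inlay

TASK

Swing the bench magnifier so that its lens is centred above the pearl flower on the ukulele body, then lock it there by turning the collar until its orange lever lies squarely over the red mark, no further. Have the yellow dust cover flipped open, upright or beyond, so that one can look through. Do not touch the ukulele and leave the other things on the bench where they are.

Things in the scene. Friction and masses are not known exactly. Their poses are not given: they have to be found in the camera images.
- magnifier: Bench magnifier stand, fixed: round dark base 150 mm across, thin steel pillar; origin on the table under the pillar axis, z up. The swing arm and the lock collar both turn about this vertical axis. The pillar head is 196 mm high.
- swing_arm (a joint): Swing angle of the grey magnifier arm about the pillar axis, rad, positive anticlockwise seen from above, range -0.5 to 1.6. No spring: a friction hinge (0.35 N m, about 3 N at the blue fin) that stays where it is left.
- swing_fin (a point): Blue upright fin on top of the arm, 115 mm from the pillar axis, for swinging the arm: 12 mm thick across the arm (pinch it here), 26 mm along the arm, from the arm's top at z = 158 mm up to z = 190 mm. This point is in it at z = 180 mm.
- lens_center (a point): Centre of the round lens (glass 92 mm, black ring 112 mm across), 220 mm from the pillar axis at z = 149 mm. A yellow dust cover lies on it at the start.
- collar (a joint): Angle of the black lock collar (64 mm across, captive on the pillar head above the arm), rad, positive anticlockwise seen from above. 0 = locked: the orange lever lies exactly over the red mark. It starts unlocked at 0.9 to 1.5; turn it clockwise to lock. The stops are beyond the mark, at -0.4, and at 1.65. Friction only (0.12 N m, about 2 N at the lever); stays where it is left.
- lever_grip (a point): Orange lever of the collar: an upright paddle 12 mm thick (pinch across it), 30 mm long radially, z = 176 to 216 mm, centred 70 mm from the pillar axis. This point is in the paddle at z = 204 mm; the lever points from the axis through it and ends 86 mm out. A fixed metal disc (100 mm across) and the red mark lie below it, top at z = 169 mm.
- lock_mark (a point): Red lock mark: fixed flat red tongue 18 mm wide, reaching 105 mm out from the pillar axis, beneath the lever's path, top at z = 169 mm. Point on it 95 mm from the axis.
- cover (a joint): Opening angle of the yellow dust cover on the lens, rad: 0 = shut, 1.57 = standing upright, stop at 1.9. Starts at 0 to 0.1. Stiff hinge (0.08 N m) at the outer end of the lens: the cover swings up and away from the pillar and stays where it is left.
- cover_tab (a point): Yellow upright tab on the cover's pillar-side edge: 12 mm thick across the arm (pinch it here), 18 mm along the arm, standing 34 mm high (z = 158 to 192 mm when shut). This point is in the tab, 24 mm above the cover's underside, 124 mm from the hinge line.
- cover_hinge (a point): Middle of the cover's hinge line, 277 mm from the pillar axis, z = 158 mm; the line is horizontal, square to the arm.
- ukulele: Unfinished purple-red ukulele body with cream edging, fixed, 256 x 170 x 60 mm, black sound hole; origin on the table under the pearl flower, x towards the sound hole (105 mm away), z up.
- flower (a point): Centre of the round white pearl flower inlay (52 mm, brass centre) on the ukulele's top, z = 60 mm. It lies within 5 mm of the circle on which the lens centre swings.
- jar: Bystander: amber glass jar with black cap, 52 mm across, 75 mm tall; origin centre of its underside, or the middle of a lying tool.
- glue: Bystander: white glue bottle with orange cap, 48 mm across, 115 mm tall; origin centre of its underside, or the middle of a lying tool.
- stencil: Bystander: slotted wooden stencil plate, 152 x 67 x 5 mm, lying flat; origin centre of its underside, or the middle of a lying tool.
- screwdriver: Bystander: screwdriver, 180 mm, lying flat; origin centre of its underside, or the middle of a lying tool.
- sanding_block: Bystander: cork sanding block, 100 x 55 x 28 mm; origin centre of its underside, or the middle of a lying tool.
- brush: Bystander: brush, 180 mm, lying flat; origin centre of its underside, or the middle of a lying tool.
- mug: Bystander: blue mug, 80 mm across, 90 mm tall; origin centre of its underside, or the middle of a lying tool.

How it is judged:
By the outcome, as a careful person would: the job done as asked, in the order asked, and still so for the second after the job is handed in, with the robot touching nothing.
It also fails if it takes over 67 s, if anything falls off the work surface, if the arm or the gripper's body presses on something with over 40 N, if the wrist force passes 120 N, or if a joint passes its speed limit or range.

ROBOT

A 6-joint arm with a two-finger parallel gripper is mounted at the origin on the work surface. World frame = base frame: x ahead of the robot, y to its left, z up, the work surface at z = 0. Lengths are in mm, angles in degrees, forces in N, time in s.
With the tool pointing down it reaches from about 350 to 850 mm from the base axis. Payload 8.1 kg.
Tool frame: the origin (TCP) lies between the finger pads; the fingertips stand 22 mm ahead of it and the grasp point (between the pads) lies 3 mm ahead of it (r.nose_length is the z of the fingertips in the tool frame, in mm); z points along the fingers, x is the direction in which the jaws open and shut, and the axes are right-handed (so a half turn about z gives the same grasp; the last joint's range is limited). The gripper opens to 85 mm and grips with 20 to 120 N. Pads are 22 mm wide; open, the fingers measure 114 mm over their backs; the gripper's body (76 mm by 85 mm) begins 54 mm behind the grasp point. The pads swing forward as they close: fully open they stand 13 mm farther back than shut.
Start: joints at [67.242, 7.471, 85.268, -0, 87.261, -4.893], TCP at [184.042, 571.082, 253.292] pointing down, gripper open.
Joint ranges: [-169.43, 169.43], [-51.17, 129.36], [1.28, 143.12], [-76.62, 256.62], [0, 156.53], [-152.29, 152.29]. Speed limits (degrees/s): [136.94, 136.94, 159.86, 180, 180, 180].

INTERFACE

Orientations are given as [roll, pitch, yaw] about the fixed x, y, z axes, in that order (R = Rz(yaw) Ry(pitch) Rx(roll)).
In Python, from bench import r gives the robot as it stands.
- The arm moves only by the shell command python3 -m jog 'ROWS' [FORCE]. ROWS is JSON, a list of rows, each a list of 5 numbers: the shift along the tool's x, y, z in m, then the turn about the tool's z in degrees, then the opening in per cent of the stroke, from 0 (shut) to 100 (fully open). A call has 1 to 8 rows; each row is the pose to reach, as a shift and turn from the pose measured when the call began, along the tool's axes at that moment; what a row does not reach only later rows make up. A row lasts 1/10 s, in which the tool goes at most 50 mm and 8.59 degrees, less where a joint would pass 70% of its speed; a pose out of reach is approached as far as the arm can. A call with a gripper value outside its range is refused whole. The fingers move at their own pace and stop on an object; FORCE is the grip in N (left out, the last holds). Time passes only in rows, so rows that repeat a pose let the fingers close. It gives the time, the measured TCP pose, the force and the opening at its end, in the units of the state.
- r.sense(): the state, without advancing time (a new reading comes with each control period).
- r.snapshot(name): name is "scene" or "side" or "wrist"; returns a dict with "image" (480x640x3 uint8, red, green, blue), "K" (3x3 intrinsics, pixels), "T" (4x4, takes a point from camera to world coordinates); the wrist camera has in their place "tool_from_camera" (4x4, takes a point from camera to tool coordinates, whose origin is the TCP and whose axes are the tool frame's). Camera axes: x right, y down, z forward; pixel columns grow to the right and rows downward; lengths in mm; the calibration is good to about 2 mm. A picture is of the moment at which its call begins: read the wrist's pose just before it. There is no depth.
- r.hand_in(): hands the job in, once; it reports no verdict.
Trained networks look in a picture, given as the dict that the camera call returned (one of the last four; its "shot" number tells which), for a name from the list of things; names that differ only in an ending like _2 or _b are one class to them, and where a whole thing is asked for, a point or a joint stands for the part that bears it (a point fixed in the world has none). Each returns a list of dicts, best first, with "conf" (0 to 1); they miss things now and then, are a little off and sometimes report something else, mostly with a low value. They report only what shows in the picture. A call takes as long as a camera call.
- r.search_frame(picture, label): "bbox" ([left, top, right, bottom] in pixels, round what is visible of it).
- r.pinpoint(picture, label): "uv" ([column, row] in pixels: a listed point, or the origin of a listed thing).
The state is a dict: "time": time; "joint_pos": joint angles; "qd": joint speeds; "joint_efforts": joint torques, N m; "tool_pos": TCP position; "tcp_rot": TCP orientation; "ft_force": force on the tool from outside, world axes, zero at the start; "wrist_torque": the same for the moment, N m; "finger_gap": finger opening in mm.
Only numpy, scipy, OpenCV 4.12 (cv2) and the standard library are available. Lean on these libraries where they do the work, as an engineer would, in place of code of your own. Each camera call takes 0.05 s, during which the arm holds its last target. There are 200 camera calls.

## Working session

There is one attempt and no reset: what is moved stays moved. The work goes in short steps, Python scripts to look and compute and a shell command to move; the robot and the scene stay as the last step left them, time stands still between calls to the robot, and variables do not carry over. Pictures are saved under pics/ and viewed, about 8 in all and at most 12, crops included, and the job is handed in when it is done.

```bash
mkdir -p pics; ls; cat > h.py <<'E'
import numpy as np, cv2
from bench import r
from scipy.spatial.transform import Rotation as R
def cam(p):
    if 'T' in p: return np.array(p['T'])
    s=r.sense(); T=np.eye(4); T[:3,:3]=R.from_euler('xyz',s['tcp_rot'],degrees=True).as_matrix(); T[:3,3]=s['tool_pos']
    return T@np.array(p['tool_from_camera'])
def onz(p,T,uv,z):
    d=T[:3,:3]@np.linalg.solve(np.array(p['K']),[uv[0],uv[1],1.]); o=T[:3,3]
    return o+d*(z-o[2])/d[2]
def proj(p,T,X):
    c=np.linalg.inv(T)@np.append(X,1); q=np.array(p['K'])@c[:3]; return q[:2]/q[2]
def save(n,im): cv2.imwrite('pics/%s.png'%n,im[:,:,::-1])
Z=dict(magnifier=0,swing_fin=180,lens_center=149,lever_grip=204,lock_mark=169,cover_tab=182,cover_hinge=158,flower=60,ukulele=0,jar=0,glue=0,stencil=0,screwdriver=0,sanding_block=0,brush=0,mug=0)
def look(name,labels):
    p=r.snapshot(name); T=cam(p)
    for l in labels:
        try: q=r.pinpoint(p,l)
        except Exception as e: print(l,e); continue
        for a in q[:2]: print(name,l,round(a['conf'],2),np.round(a['uv']),onz(p,T,a['uv'],Z[l]).round(1)[:2])
    return p,T
E
python3 - <<'E'
from h import *
print(r.sense())
P=[look(n,Z) for n in('scene','side')]
save('s1',P[0][0]['image']);save('s2',P[1][0]['image'])
E
```

```text
pics
{'time': 0.0, 'joint_pos': array([ 6.72445983e+01,  7.51504685e+00,  8.53309115e+01,  3.95640700e-04,
        8.72622621e+01, -4.89375950e+00]), 'qd': array([ 0.00212458,  0.12425448, -0.12230098,  0.03474904,  0.00062446,
       -0.00513742]), 'joint_efforts': array([-3.15662321e-03, -5.69404614e+01, -5.00545478e+01, -5.64530455e-04,
        1.46719714e-02,  1.06127305e-05]), 'tool_pos': array([183.81150321, 570.59980713, 252.22940128]), 'tcp_rot': array([-1.79990374e+02,  1.07792208e-01,  7.21383475e+01]), 'ft_force': array([-0.07408526, -0.05295518,  0.30378766]), 'wrist_torque': array([ 0.04131926, -0.01450671,  0.00998267]), 'finger_gap': 85.4952105218037}
scene magnifier 0.57 [333. 289.] [525.3  70.7]
scene swing_fin 0.91 [291. 249.] [621.7  24.1]
scene lens_center 0.64 [247. 273.] [719.5 -23.2]
scene lever_grip 0.57 [359. 217.] [453.6  92. ]
scene lock_mark 0.7 [369. 254.] [515.5 166.4]
scene cover_tab 0.77 [275. 255.] [660.5  11.2]
scene cover_hinge 0.63 [220. 283.] [782.  -38.9]
scene cover_hinge 0.42 [288. 249.] [607.8   1.1]
scene flower 0.78 [261. 244.] [ 560.7 -151.
[... 929 characters left out ...]
 0.7 [276. 421.] [ 646.  -489.8]
side cover_hinge 0.72 [315. 275.] [576.8 -91. ]
side cover_hinge 0.64 [402. 280.] [777.8 -39.2]
side flower 0.61 [298. 319.] [ 556.2 -156.3]
side flower 0.4 [278. 419.] [ 613.6 -421. ]
side ukulele 0.73 [304. 335.] [ 569.8 -154.7]
side jar 0.59 [270. 267.] [394.5  38.2]
side glue 0.57 [363. 263.] [636.9 140.4]
side glue 0.4 [323. 206.] [445.4 344.2]
side stencil 0.86 [381. 296.] [717.3  38.7]
side screwdriver 0.51 [337. 239.] [533.8 212. ]
side sanding_block 0.7 [362. 251.] [619.3 187.8]
side sanding_block 0.55 [207. 376.] [ 397.7 -342.9]
side brush 0.6 [277. 419.] [ 595.4 -389.8]
side mug 0.77 [315. 181.] [374.8 458.9]
side mug 0.73 [382. 295.] [717.8  42.7]
```

View pics/s1.png

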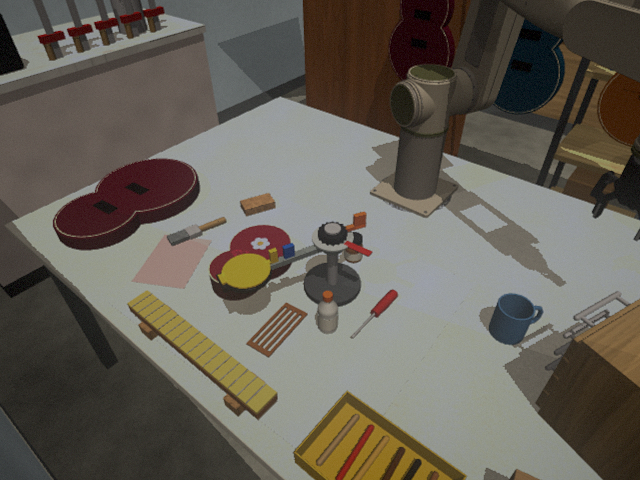

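View pics/s2.png

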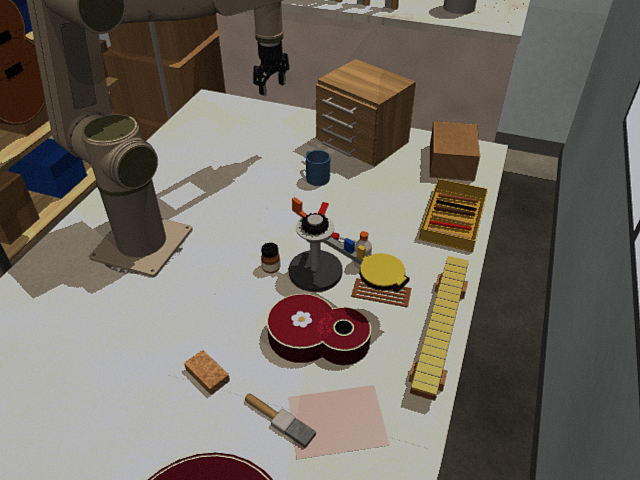

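The pictures show the arm pointing away from the robot (scene: lens ~(247,271), fin (290,249)). The flower is at (261,244) in scene and (300,319) in side. The red mark points toward +y and the orange lever toward the robot. My fit puts the axis near (517,61), the arm at −22°, the lever at 156°, the mark at 90° and the flower at −79°. Next I'll move above the fin.

```bash
cat >> h.py <<'E'
def shift(x,y,z,yaw=None):
    s=r.sense(); M=R.from_euler('xyz',s['tcp_rot'],degrees=True).as_matrix()
    d=M.T@(np.array([x,y,z])-s['tool_pos']); t=0
    if yaw is not None:
        t=-((yaw-s['tcp_rot'][2]+180)%360-180)
    print('shift m',d.round(1)/1000,'turn',round(t,2)); return d,t
def st():
    s=r.sense(); print('t',round(s['time'],2),'pos',s['tool_pos'].round(1),'rot',s['tcp_rot'].round(2),'F',s['ft_force'].round(1),'gap',round(s['finger_gap'],1))
E
python3 -c "
from h import *
shift(580,30,330,68)"
```

```text
shift m [-0.3935  0.5428 -0.0767] turn 4.14
```

```bash
python3 -m jog '[[-0.03,0.04,-0.05,0,100],[-0.06,0.08,-0.077,2,100],[-0.09,0.12,-0.077,4,100],[-0.12,0.16,-0.077,4,100],[-0.15,0.2,-0.077,4,100],[-0.18,0.24,-0.077,4,100],[-0.2,0.28,-0.077,4,100],[-0.23,0.32,-0.077,4,100]]'
python3 -c "
from h import *
shift(580,30,330,68)"
```

```text
time: 2.5
tool_pos: [408.2, 266.8, 330.7]
tcp_rot: [180.0, -0.1, 68.1]
ft_force: [0.6, -0.3, -0.1]
finger_gap: 85.4
shift m [-0.1558  0.2476  0.0007] turn 0.14
```

```bash
python3 -m jog '[[-0.02,0.04,0,0,100],[-0.05,0.08,0,0,100],[-0.08,0.12,0,0,100],[-0.1,0.16,0,0,100],[-0.13,0.2,0,0,100],[-0.155,0.247,0,0,100],[-0.155,0.247,0,0,100],[-0.155,0.247,0,0,100]]'
python3 - <<'E'
from h import *
st()
P,T=look('wrist',['swing_fin','lens_center','lever_grip','lock_mark','cover_tab','cover_hinge','flower','magnifier'])
save('w1',P['image']); print(T.round(2))
E
```

```text
time: 3.3
tool_pos: [580.1, 29.7, 330.0]
tcp_rot: [-180.0, -0.0, 68.0]
ft_force: [-0.3, 0.3, 0.5]
finger_gap: 85.3
t 3.3 pos [580.1  29.7 330. ] rot [-1.7997e+02 -4.0000e-02  6.8000e+01] F [-0.3  0.3  0.5] gap 85.3
wrist swing_fin 0.81 [317. 286.] [625.9  15.8]
wrist lens_center 0.88 [316. 377.] [722.8 -23.3]
wrist lever_grip 0.9 [336.   7.] [456.6  95. ]
wrist lock_mark 0.58 [440.  69.] [510.9 154.5]
wrist cover_tab 0.56 [318. 327.] [658.2   3.6]
wrist flower 0.67 [148. 245.] [ 560.3 -155.7]
[[ 3.7000e-01  9.0000e-01  2.4000e-01  5.1837e+02]
 [ 9.3000e-01 -3.6000e-01 -1.0000e-01  5.4420e+01]
 [ 0.0000e+00  2.6000e-01 -9.7000e-01  4.5016e+02]
 [ 0.0000e+00  0.0000e+00  0.0000e+00  1.0000e+00]]
```

View pics/w1.png

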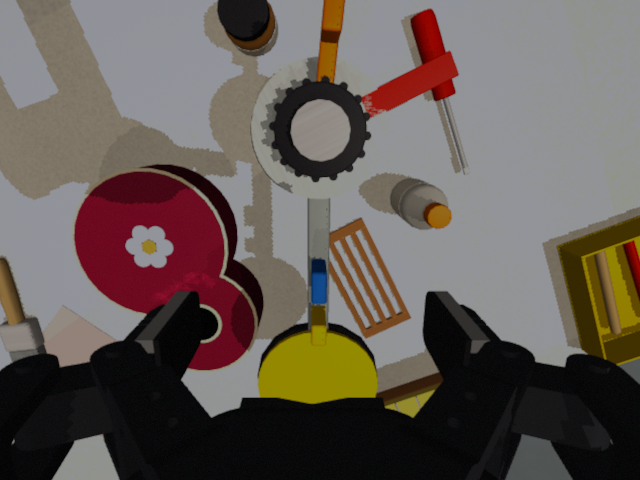

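The wrist view shows the collar cap at (321,129), fin at (318,283), tab at (318,325), flower at (149,247), lever at (333,40) and mark from (372,104) to (456,65). I'll work out the axis and the angles from it.

```bash
cat > seg.py <<'E'
from h import *
def pca(p,T,mask,z,axis=None):
    n,l,s,c=cv2.connectedComponentsWithStats(mask.astype(np.uint8)); k=1+s[1:,4].argmax()
    v,u=np.nonzero(l==k); X=np.array([onz(p,T,(a,b),z)[:2] for a,b in zip(u,v)])
    m=X.mean(0); w,V=np.linalg.eigh(np.cov((X-m).T)); d=V[:,1]
    return m,np.degrees(np.arctan2(d[1],d[0]))%180,X,len(u)
def hsv(p): 
    return cv2.split(cv2.cvtColor(p['image'],cv2.COLOR_RGB2HSV))
E
python3 - <<'E'
from seg import *
p=r.snapshot('wrist');T=cam(p);H,S,V=hsv(p)
roi=np.zeros(H.shape,bool)
def box(a,b,c,d): m=np.zeros(H.shape,bool); m[b:d,a:c]=1; return m
ax=onz(p,T,(321,129),196)[:2]; print('axis cap',ax)
fin=pca(p,T,(H>100)&(H<130)&(S>150)&(V>60)&box(300,240,340,320),188); print('fin',fin[0],fin[1],fin[3])
mk=pca(p,T,((H<6)|(H>174))&(S>180)&box(362,40,460,120),169); print('mark',mk[0],mk[1],mk[3])
lv=pca(p,T,(H>6)&(H<20)&(S>180)&(V>150)&box(310,0,350,90),210); print('lever',lv[0],lv[1],lv[3])
tb=pca(p,T,(H>20)&(H<35)&(S>150)&box(300,300,335,326),190); print('tab',tb[0],tb[1],tb[3])
fl=pca(p,T,(S<60)&(V>120)&box(115,215,182,280),60); print('flower',fl[0],fl[3])
cv2.imwrite('pics/d.png',V)
for n,q in(('fin',fin[0]),('mark',mk[0]),('lever',lv[0]),('tab',tb[0]),('flower',fl[0])):
    d=q-ax; print(n,np.hypot(*d),np.degrees(np.arctan2(d[1],d[0])))
E
```

```text
axis cap [517.53726428  62.16002472]
fin [624.51098043  16.32829783] 158.25609922256385 462
mark [511.44603908 137.21851254] 98.5592646764959 3096Traceback (most recent call last):
  File "<stdin>", line 8, in <module>
  File "seg.py", line 3, in pca
    n,l,s,c=cv2.connectedComponentsWithStats(mask.astype(np.uint8)); k=1+s[1:,4].argmax()
                                                                         ~~~~~~~~~~~~~~^^
ValueError: attempt to get argmax of an empty sequence
```

```bash
python3 -c "
from h import *
shift(624,17,186,67.3)"
```

```text
shift m [0.0028 0.0465 0.145 ] turn 0.9
```

```bash
python3 -m jog '[[0.003,0.046,0.03,0.9,100],[0.003,0.046,0.06,0.9,100],[0.003,0.046,0.09,0.9,100],[0.003,0.046,0.12,0.9,60],[0.003,0.046,0.145,0.9,40],[0.003,0.046,0.145,0.9,25],[0.003,0.046,0.145,0.9,25],[0.003,0.046,0.145,0.9,25]]' 25
python3 - <<'E'
from h import *
st(); p=r.snapshot('wrist'); save('w2',p['image'])
E
```

```text
time: 4.6
tool_pos: [624.7, 17.4, 188.5]
tcp_rot: [179.8, -0.1, 67.3]
ft_force: [0.3, -0.5, 0.4]
finger_gap: 21.2
t 4.6 pos [624.7  17.4 188.5] rot [ 1.7976e+02 -1.2000e-01  6.7310e+01] F [ 0.3 -0.5  0.4] gap 21.2
```

View pics/w2.png

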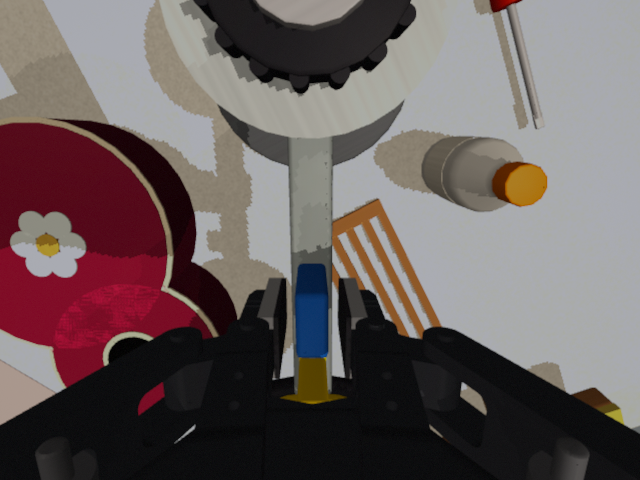

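The fin at (312,310) sits centred between the pads, so I'll close and swing.

```bash
python3 -m jog '[[0,0,0,0,0],[0,0,0,0,0],[0,0,0,0,0],[0,0,0,0,0]]' 50 && python3 -m jog '[[-0.0081,-0.0003,0,4,0],[-0.0161,-0.0011,0,8,0],[-0.0241,-0.0025,0,12,0],[-0.032,-0.0045,0,16,0],[-0.0397,-0.007,0,20,0],[-0.0472,-0.01,0,24,0],[-0.0545,-0.0136,0,28,0],[-0.0545,-0.0136,0,28,0]]' 50
python3 - <<'E'
from h import *
st(); look('wrist',['flower','lock_mark','lever_grip','swing_fin'])
E
```

```text
time: 5.05
tool_pos: [625.3, 17.2, 189.9]
tcp_rot: [179.7, -0.2, 67.3]
ft_force: [-3.4, -0.6, 6.1]
finger_gap: 10.8
time: 5.85
tool_pos: [591.5, -28.7, 189.9]
tcp_rot: [179.7, -0.3, 39.2]
ft_force: [-1.2, -3.3, 0.4]
finger_gap: 10.7
t 5.85 pos [591.5 -28.7 189.9] rot [179.72  -0.28  39.19] F [-1.2 -3.3  0.4] gap 10.7
wrist swing_fin 0.66 [309. 313.] [591.1 -30.1]
```

```bash
python3 -m jog '[[-0.0081,-0.0003,0,4,0],[-0.0161,-0.0011,0,8,0],[-0.0241,-0.0025,0,12,0],[-0.032,-0.0045,0,16,0],[-0.0397,-0.007,0,20,0],[-0.0472,-0.01,0,24,0],[-0.0545,-0.0136,0,28,0],[-0.0545,-0.0136,0,28,0]]' 50
python3 - <<'E'
from h import *
st()
P=look('scene',['flower','lens_center','swing_fin','cover_hinge'])
P=look('side',['flower','lens_center','swing_fin','cover_hinge'])
E
```

```text
time: 6.9
tool_pos: [541.2, -52.4, 189.9]
tcp_rot: [179.8, -0.4, 11.3]
ft_force: [-0.5, -3.8, 1.2]
finger_gap: 11.0
t 6.9 pos [541.2 -52.4 189.9] rot [179.84  -0.41  11.35] F [-0.5 -3.8  1.2] gap 11.0
scene flower 0.86 [260. 242.] [ 555.8 -158.8]
scene lens_center 0.76 [257. 217.] [ 559.4 -153.5]
scene swing_fin 0.85 [288. 218.] [542.3 -60. ]
scene cover_hinge 0.62 [239. 213.] [ 584.1 -192.7]
scene cover_hinge 0.56 [325. 326.] [731.3 212.7]
side flower 0.93 [303. 320.] [ 568.7 -156.8]
side flower 0.58 [309. 253.] [501.5  69.2]
side lens_center 0.64 [308. 256.] [534.1 -26.6]
side lens_center 0.59 [301. 295.] [ 565.6 -154.8]
side swing_fin 0.72 [208. 376.] [ 481.  -443.3]
side swing_fin 0.67 [309. 256.] [548.8 -57.5]
side cover_hinge 0.67 [297. 308.] [ 575.6 -203.5]
```

Arm now at about −78.5°. I'll release it, rise and check the lens against the flower by eye.

```bash
python3 -m jog '[[0,0,0,0,30],[0,0,0,0,40],[0,0,0,0,40],[0,0,-0.04,0,60],[0,0,-0.08,0,80],[0,-0.02,-0.12,0,100],[0,-0.045,-0.15,0,100],[0,-0.045,-0.15,0,100]]'
python3 - <<'E'
from seg import *
st()
P,T=look('wrist',['swing_fin','lens_center','lever_grip','lock_mark','cover_tab','cover_hinge','flower'])
save('w3',P['image'])
a=cv2.imread('pics/w1.png'); cv2.imwrite('pics/w1f.png',cv2.resize(a[210:290,110:190],None,fx=5,fy=5))
E
```

```text
time: 8.2
tool_pos: [533.3, -5.7, 345.9]
tcp_rot: [179.8, -0.9, 11.6]
ft_force: [-0.1, -0.1, 0.5]
finger_gap: 85.6
t 8.2 pos [533.3  -5.7 345.9] rot [179.78  -0.93  11.61] F [-0.1 -0.1  0.5] gap 85.6
wrist swing_fin 0.9 [306. 277.] [539.2 -53.5]
wrist lens_center 0.62 [306. 365.] [ 559.7 -155.1]
wrist lever_grip 0.69 [226.  57.] [458.3  92.7]
wrist cover_tab 0.96 [308. 318.] [547.8 -88.3]
wrist flower 0.64 [303. 321.] [ 555.9 -156.2]
```

View pics/w3.png

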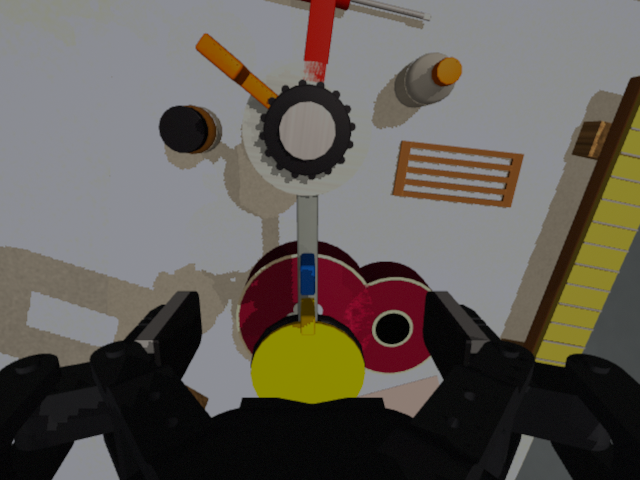

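View w3: collar (307,129), arm running straight down to the cover (308,370), mark pointing up from (316,75) to (322,5), lever from (272,98) to (205,42). Now numeric fits, with the flower taken from the first image.

```bash
python3 - <<'E'
from seg import *
p=r.snapshot('wrist'); K=p['K']; TC=np.array(p['tool_from_camera'])
T3=cam(p); T1=np.eye(4); T1[:3,:3]=R.from_euler('xyz',[-179.97,-.04,68.],degrees=True).as_matrix(); T1[:3,3]=[580.1,29.7,330.]; T1=T1@TC
i1=cv2.imread('pics/w1.png')[:,:,::-1]; i3=p['image']
q1=dict(image=i1,K=K)
def box(a,b,c,d): m=np.zeros((480,640),bool); m[b:d,a:c]=1; return m
def cap(q,T,u,v):
    H,S,V=hsv(q); m=(V>75)&box(u-45,v-45,u+45,v+45)
    n,l,s,c=cv2.connectedComponentsWithStats(m.astype(np.uint8),connectivity=4); k=l[v,u]; 
    cs=c[k]; print('cap',s[k],cs,onz(q,T,cs,196)[:2].round(1)); return onz(q,T,cs,196)[:2]
a1=cap(q1,T1,321,129); a3=cap(p,T3,307,129)
H,S,V=hsv(q1); m=(S<110)&(V>90)&box(122,222,176,270); 
n,l,s,c=cv2.connectedComponentsWithStats(m.astype(np.uint8)); k=1+s[1:,4].argmax(); uv=s[k,:2]+(s[k,2:4]-1)/2
br=pca(q1,T1,(H>12)&(H<35)&(S>120)&(V>90)&box(138,235,162,260),60)
fl=onz(q1,T1,c[k],60)[:2]; print('flower',s[k],c[k],fl,'brass',br[0],br[3])
ang=lambda d:(np.hypot(*d).round(1),np.degrees(np.arctan2(d[1],d[0])).round(2))
for A in(a1,a3): print('flower pol',ang(fl-A),ang(br[0]-A))
H,S,V=hsv(p)
m=(H>22)&(H<34)&(S>180)&(V>100)&box(240,335,370,396)
L=[];
for v in range(345,394):
    x=np.nonzero(m[v])[0]; L+= [(x[0],v),(x[-1],v)]
X=np.array([onz(p,T3,u,163)[:2] for u in L])
sol=np.linalg.lstsq(np.c_[2*X,np.ones(len(X))],(X**2).sum(1),rcond=None)[0]; cc=sol[:2]; print('cover',cc,'r',np.sqrt(sol[2]+cc@cc),ang(cc-a3))
f=pca(p,T3,(H>100)&(H<130)&(S>150)&(V>60)&box(290,240,325,300),188); print('fin',f[0],f[1],f[3],ang(f[0]-a3))
m=((H<6)|(H>174))&(S>180)&box(300,16,342,60); k=pca(p,T3,m,169); print('mark',k[0],k[1],k[3],ang(k[0]-a3))
m=(H>6)&(H<20)&(S>180)&box(190,28,276,105); k=pca(p,T3,m,212); print('lever',k[0],k[1],k[3],ang(k[0]-a3))
E
```

```text
cap [ 290   99   61   63 2946] [320.17583164 129.83740665] [518.9  60.2]
cap [ 284   97   58   61 2771] [312.82244677 127.10140743] [518.7  60.1]
flower [ 125  225   49   43 1363] [149.04328687 246.10931768] [ 562.25667249 -155.26449766] brass [ 562.63250905 -155.66796636] 143
flower pol (np.float64(219.7), np.float64(-78.63)) (np.float64(220.2), np.float64(-78.56))
flower pol (np.float64(219.7), np.float64(-78.56)) (np.float64(220.2), np.float64(-78.49))
cover [ 562.48941523 -154.08726361] r 52.42087063236777 (np.float64(218.6), np.float64(-78.44))
fin [541.73260054 -52.45652162] 100.9727048459955 455 (np.float64(114.9), np.float64(-78.43))
mark [514.4312263 122.1166678] 92.73751277238311 1031 (np.float64(62.2), np.float64(93.92))
lever [465.85966633  87.02438054] 150.62470934333476 1635 (np.float64(59.3), np.float64(153.0))
```

Lens and flower agree to about 0.15° (0.6 mm), so the swing is good. Next is the lever.

```bash
python3 -c "
from h import *
st();shift(457,92,290,62.5)"
```

```text
t 8.65 pos [531.3  -8.4 338.5] rot [179.89  -0.3   11.42] F [-0.1  0.3  0.8] gap 85.6
shift m [-0.0532 -0.1132  0.048 ] turn -51.08
```

```bash
python3 -m jog '[[-0.008,-0.016,0,-7,100],[-0.016,-0.034,0,-14,100],[-0.024,-0.05,0,-21,100],[-0.032,-0.068,0.01,-28,100],[-0.04,-0.085,0.02,-35,100],[-0.047,-0.1,0.03,-42,100],[-0.053,-0.113,0.04,-49,100],[-0.053,-0.113,0.045,-51,100]]' && python3 -m jog '[[0,0,0,0,100],[0,0,0,0,100],[0,0,0,0,100]]'
python3 - <<'E'
from seg import *
st()
P,T=look('wrist',['lever_grip','lock_mark'])
save('w4',P['image'])
E
```

```text
time: 9.45
tool_pos: [456.0, 92.8, 291.6]
tcp_rot: [179.8, -0.1, 62.7]
ft_force: [0.5, -0.2, 0.1]
finger_gap: 85.8
time: 9.75
tool_pos: [456.3, 92.5, 291.9]
tcp_rot: [179.8, -0.1, 62.7]
ft_force: [-0.6, 0.7, 0.7]
finger_gap: 85.4
t 9.75 pos [456.3  92.5 291.9] rot [ 1.7979e+02 -7.0000e-02  6.2660e+01] F [-0.6  0.7  0.7] gap 85.4
wrist lever_grip 0.69 [315. 252.] [458.2  92.8]
wrist lever_grip 0.58 [410. 307.] [516.  128.6]
wrist lock_mark 0.6 [429. 264.] [512.4 154.4]
```

View pics/w4.png

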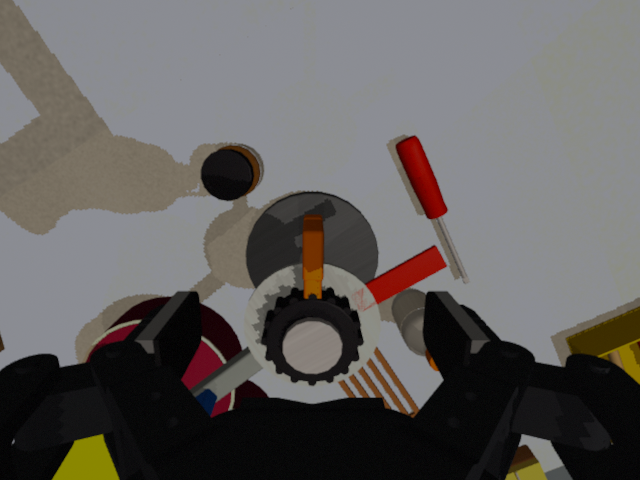

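View w4: lever at (313,255), cap at (312,346), and an unobstructed mark with ends (371,294) and (444,257). I'll measure the mark.

```bash
python3 - <<'E'
from seg import *
p=r.snapshot('wrist');T=cam(p);H,S,V=hsv(p)
def box(a,b,c,d): m=np.zeros((480,640),bool); m[b:d,a:c]=1; return m
ang=lambda d:(np.hypot(*d).round(1),np.degrees(np.arctan2(d[1],d[0])).round(2))
m=(V>75)&box(265,300,355,390); n,l,s,c=cv2.connectedComponentsWithStats(m.astype(np.uint8),connectivity=4); k=l[346,312]; a=onz(p,T,c[k],196)[:2]; print('axis',s[k],c[k],a)
m=((H<5)|(H>175))&(S>180)&(V>90)&box(380,235,455,306)
n,l,s,c=cv2.connectedComponentsWithStats(m.astype(np.uint8)); k=1+s[1:,4].argmax(); ys,xs=np.nonzero(l==k)
q=cv2.boxPoints(cv2.minAreaRect(np.c_[xs,ys].astype(np.float32))); print(q.round(1).tolist())
W=[onz(p,T,u,169)[:2] for u in q]; print(np.round(W,1).tolist())
k=pca(p,T,m,169); print('mark',k[0].round(1),k[1],k[3],ang(k[0]-a),ang(k[0]-[518.8,60.1]))
m=(H>4)&(H<22)&(S>180)&box(295,205,335,300)
for z in(212,176):
  k=pca(p,T,m,z); print('lever',k[0].round(1),k[1],k[3],ang(k[0]-a))
shift(456.6,92.3,203,62.5)
E
```

```text
axis [ 282  321   60   53 2510] [311.75338645 346.9689243 ] [517.47798162  60.25337541]
[[369.29998779296875, 281.70001220703125], [435.0, 245.3000030517578], [446.1000061035156, 265.5], [380.5, 301.79998779296875]]
[[505.1, 112.0], [501.5, 163.1], [518.6, 164.4], [522.7, 112.6]]
mark [512.  139.9] 96.76048342668638 1585 (np.float64(79.8), np.float64(93.94)) (np.float64(80.1), np.float64(94.88))
lever [456.9  91.9] 152.4273779250391 1620 (np.float64(68.3), np.float64(152.42))
lever [467.7  86.4] 152.4273779250391 1620 (np.float64(56.2), np.float64(152.23))
shift m [-0.0002  0.0001  0.089 ] turn 0.2
```

```bash
python3 -m jog '[[0,0,0.03,0.2,100],[0,0,0.06,0.2,80],[0,0,0.089,0.2,50],[0,0,0.089,0.2,25],[0,0,0.089,0.2,25],[0,0,0.089,0.2,0],[0,0,0.089,0.2,0],[0,0,0.089,0.2,0]]' 40
python3 - <<'E'
from h import *
st(); p=r.snapshot('wrist'); save('w5',p['image'])
E
```

```text
time: 10.75
tool_pos: [457.7, 92.5, 205.1]
tcp_rot: [179.6, -0.2, 62.5]
ft_force: [-2.6, 0.2, 6.1]
finger_gap: 11.7
t 10.75 pos [457.7  92.5 205.1] rot [ 1.7963e+02 -1.6000e-01  6.2490e+01] F [-2.6  0.2  6.1] gap 11.7
```

View pics/w5.png

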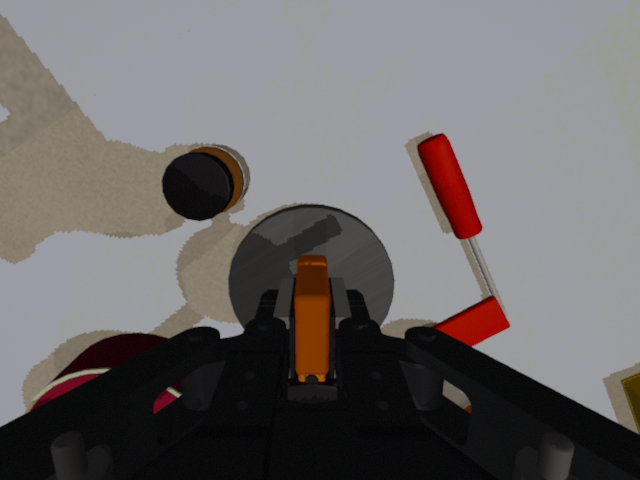

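The paddle at (312,320) is pinched squarely. I'll turn it clockwise in stages.

```bash
python3 -m jog '[[0.0048,0.0002,0,4,0],[0.0095,0.0007,0,8,0],[0.0142,0.0015,0,12,0],[0.0189,0.0027,0,16,0],[0.0234,0.0041,0,20,0],[0.0279,0.0059,0,24,0],[0.0322,0.008,0,28,0],[0.0322,0.008,0,28,0]]' 50 && python3 -m jog '[[0.0048,0.0002,0,4,0],[0.0095,0.0007,0,8,0],[0.0142,0.0015,0,12,0],[0.0189,0.0027,0,16,0],[0.0234,0.0041,0,20,0],[0.0279,0.0059,0,24,0],[0.0279,0.0059,0,24,0],[0.0279,0.0059,0,24,0]]' 50
python3 - <<'E'
from seg import *
st(); p=r.snapshot('wrist');T=cam(p); save('w6',p['image'])
d=r.sense()['tool_pos'][:2]-[518,60.2]; print(np.hypot(*d),np.degrees(np.arctan2(d[1],d[0])))
E
```

```text
time: 11.6
tool_pos: [479.9, 117.4, 205.3]
tcp_rot: [179.7, -0.3, 34.4]
ft_force: [0.6, -1.9, -4.6]
finger_gap: 11.5
time: 12.4
tool_pos: [506.0, 128.1, 205.3]
tcp_rot: [179.9, -0.4, 10.6]
ft_force: [2.4, -0.3, -5.6]
finger_gap: 11.0
t 12.4 pos [506.  128.1 205.3] rot [179.86  -0.36  10.62] F [ 2.4 -0.3 -5.6] gap 11.0
68.93254818956876 99.99685390849204
```

View pics/w6.png

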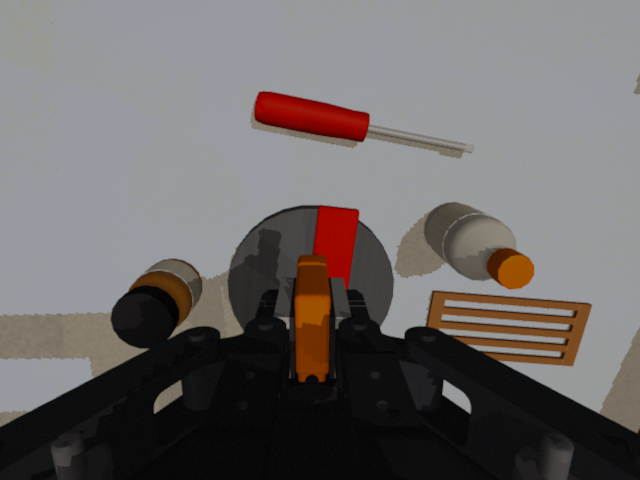

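```bash
cat > mk.py <<'E'
from seg import *
p=r.snapshot('wrist');T=cam(p);H,S,V=hsv(p); print(np.array(p['K'])[0])
m=((H<5)|(H>175))&(S>180)&(V>90); m[:200]=0; m[290:]=0
ang=lambda d:(np.hypot(*d).round(1),np.degrees(np.arctan2(d[1],d[0])).round(2))
C=[]
for v in range(214,250,3):
    x=np.nonzero(m[v])[0]
    if len(x)<20: continue
    A=onz(p,T,(x[0]-.5,v),169)[:2];B=onz(p,T,(x[-1]+.5,v),169)[:2]; C.append((v,x[0],x[-1],*(A+B)/2,np.hypot(*(A-B))))
C=np.array(C); print(C.round(1)); c=C[:,3:5].mean(0)
for a in([518.0,60.2],[517.5,60.25],[518.8,60.1]): print('mark',ang(c-a),'tcp',ang(r.sense()['tool_pos'][:2]-a))
o=(H>4)&(H<16)&(S>170); o[:250]=0;o[:,:280]=0;o[:,345:]=0
for v in range(262,385,10):
    x=np.nonzero(o[v])[0]
    if len(x): print(v,x[0],x[-1],onz(p,T,((x[0]+x[-1])/2,v),216)[:2].round(1))
E
python3 mk.py
```

```text
[371.80897591   0.         311.89375084]
[[214.  318.  358.  511.2 161.8  17.6]
 [217.  317.  357.  511.1 160.4  17.6]
 [220.  317.  357.  511.3 159.1  17.6]
 [223.  317.  356.  511.4 157.8  17.2]
 [226.  316.  356.  511.4 156.4  17.7]
 [229.  316.  356.  511.7 155.1  17.8]
 [232.  315.  355.  511.5 153.7  17.8]
 [235.  315.  355.  511.8 152.4  17.8]
 [238.  315.  354.  511.9 151.   17.4]
 [241.  314.  354.  511.9 149.6  17.9]
 [244.  314.  353.  512.  148.3  17.5]
 [247.  314.  353.  512.3 146.9  17.6]]
mark (np.float64(94.4), np.float64(93.87)) tcp (np.float64(68.9), np.float64(99.99))
mark (np.float64(94.3), np.float64(93.57)) tcp (np.float64(68.8), np.float64(99.59))
mark (np.float64(94.5), np.float64(94.35)) tcp (np.float64(69.2), np.float64(100.63))
262 298 326 [500.9 154.6]
272 297 327 [501.5 151.3]
282 295 328 [502. 148.]
292 294 330 [502.7 144.7]
302 294 331 [503.5 141.3]
312 295 330 [504.2 137.9]
322 295 329 [504.7 134.4]
332 295 329 [505.3 130.8]
342 295 329 [506.  127.2]
352 295 329 [506.7 123.5]
362 295 329 [507.4 119.8]
372 296 328 [508.1 116. ]
382 301 323 [508.8 112.1]
```

```bash
python3 -m jog '[[0.0025,0.0001,0,2,0],[0.0049,0.0002,0,4,0],[0.0073,0.0004,0,6.1,0],[0.0073,0.0004,0,6.1,0],[0.0073,0.0004,0,6.1,0]]' 50; python3 mk.py
```

```text
time: 13.0
tool_pos: [513.2, 129.0, 205.3]
tcp_rot: [179.9, -0.4, 4.6]
ft_force: [3.3, 0.5, -6.1]
finger_gap: 11.4
[371.80897591   0.         311.89375084]
[[214.  293.  333.  511.2 161.1  17.6]
 [217.  293.  333.  511.3 159.8  17.6]
 [220.  293.  333.  511.5 158.5  17.6]
 [223.  293.  333.  511.6 157.2  17.7]
 [226.  293.  333.  511.7 155.9  17.7]
 [229.  293.  333.  511.8 154.5  17.7]
 [232.  293.  333.  511.9 153.2  17.8]
 [235.  293.  333.  512.  151.8  17.8]
 [238.  293.  333.  512.1 150.5  17.9]
 [241.  293.  332.  512.  149.1  17.5]
 [244.  293.  332.  512.1 147.8  17.5]
 [247.  293.  332.  512.2 146.4  17.5]]
mark (np.float64(93.8), np.float64(93.8)) tcp (np.float64(69.0), np.float64(94.03))
mark (np.float64(93.7), np.float64(93.5)) tcp (np.float64(68.9), np.float64(93.62))
mark (np.float64(94.0), np.float64(94.29)) tcp (np.float64(69.1), np.float64(94.69))
262 297 326 [510.7 155.9]
272 297 327 [511.2 152.6]
282 295 328 [511.3 149.3]
292 294 330 [511.7 145.9]
302 294 331 [512.1 142.4]
312 294 329 [512.1 138.9]
322 295 329 [512.5 135.4]
332 295 329 [512.8 131.8]
342 295 329 [513.1 128.1]
352 295 329 [513.4 124.4]
362 295 329 [513.7 120.6]
372 296 328 [514.  116.8]
382 299 322 [513.8 112.8]
```

The lever and mark are now within about 0.3°. I'll release straight up, go toward the tab, and recheck both from above.

```bash
python3 -m jog '[[0,0,0,0,15],[0,0,0,0,30],[0,0,0,0,40],[0,0,-0.04,0,60],[0,0,-0.08,0,80],[0,0,-0.1,0,100],[0,0,-0.1,0,100],[0,0,-0.1,0,100]]'
python3 - <<'E'
from seg import *
st(); p=r.snapshot('wrist');T=cam(p);H,S,V=hsv(p); save('w7',p['image'])
ang=lambda d:(np.hypot(*d).round(1),np.degrees(np.arctan2(d[1],d[0])).round(2))
m=((H<5)|(H>175))&(S>180)&(V>90);m[:140]=0
o=(H>5)&(H<20)&(S>170);o[:,:270]=0;o[:,360:]=0
for v in range(150,320,8):
    x=np.nonzero(m[v,250:400])[0]+250; y=np.nonzero(o[v])[0]
    print(v,(x[0],x[-1],len(x)) if len(x) else '',(y[0],y[-1]) if len(y) else '')
shift(545.5,-88,300,11.5)
E
```

```text
time: 13.85
tool_pos: [512.7, 129.2, 305.8]
tcp_rot: [179.9, -0.5, 4.6]
ft_force: [-0.4, -0.6, -0.0]
finger_gap: 85.5
t 13.85 pos [512.7 129.2 305.8] rot [179.92  -0.47   4.56] F [-0.4 -0.6 -0. ] gap 85.5
150  
158  
166  
174  
182 (np.int64(300), np.int64(324), 25) 
190 (np.int64(300), np.int64(324), 25) 
198 (np.int64(300), np.int64(324), 25) 
206 (np.int64(300), np.int64(324), 25) 
214 (np.int64(321), np.int64(324), 4) (np.int64(302), np.int64(320))
222 (np.int64(322), np.int64(324), 3) (np.int64(302), np.int64(320))
230 (np.int64(322), np.int64(323), 2) (np.int64(301), np.int64(321))
238 (np.int64(322), np.int64(323), 2) (np.int64(301), np.int64(321))
246 (np.int64(322), np.int64(323), 2) (np.int64(302), np.int64(321))
254 (np.int64(322), np.int64(323), 2) (np.int64(302), np.int64(321))
262  (np.int64(302), np.int64(321))
270  (np.int64(303), np.int64(319))
278  (np.int64(303), np.int64(319))
286  (np.int64(302), np.int64(322))
294  
302  
310  
318  
shift m [0.0159 0.2191 0.005 ] turn -6.94
```

View pics/w7.png

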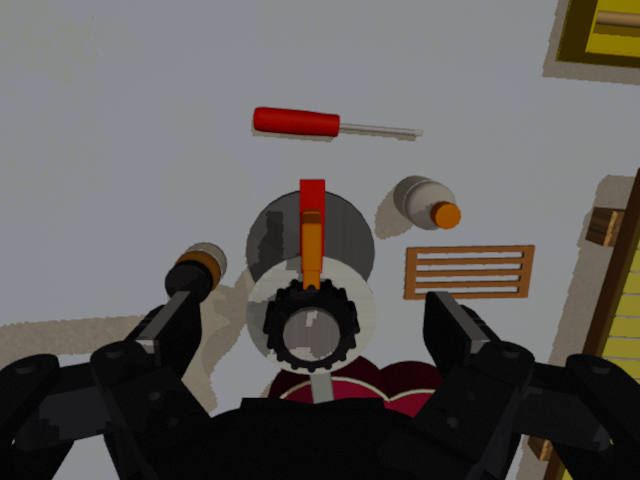

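The lever centre is at column 311.2 and the mark centre at 312.0, so the lock is squarely on (under 0.3°). Next is the tab.

```bash
python3 -m jog '[[0.004,0.04,0,-2,100],[0.007,0.08,0,-4,100],[0.01,0.12,0,-6,100],[0.013,0.16,0,-7,100],[0.016,0.19,0,-7,100],[0.018,0.22,0,-7,100],[0.018,0.22,0,-7,100],[0.018,0.22,0,-7,100]]'
python3 - <<'E'
from seg import *
st(); p=r.snapshot('wrist');T=cam(p);H,S,V=hsv(p); save('w8',p['image'])
for a in r.pinpoint(p,'cover_tab')[:2]: print(a['conf'],a['uv'],onz(p,T,a['uv'],182))
for a in r.pinpoint(p,'swing_fin')[:2]: print(a['conf'],a['uv'],onz(p,T,a['uv'],180))
f=pca(p,T,(H>100)&(H<130)&(S>150)&(V>60),188); d=f[0]-[518.3,60.2]; print('fin',f[0],f[1],f[3],np.degrees(np.arctan2(d[1],d[0])))
shift(548.9,-89.7,190,11.5)
E
```

```text
time: 14.7
tool_pos: [546.9, -89.0, 303.0]
tcp_rot: [180.0, -0.2, 11.5]
ft_force: [0.5, -0.1, 0.5]
finger_gap: 85.4
t 14.7 pos [546.9 -89.  303. ] rot [ 1.7996e+02 -1.7000e-01  1.1470e+01] F [ 0.5 -0.1  0.5] gap 85.4
0.97 [314.9, 237.2] [549.60965385 -89.55963409 182.        ]
0.79 [313.4, 180.1] [540.9707171  -52.48998935 180.        ]
fin [541.53781847 -51.99246149] 101.82244721498977 729 -78.2981016619896
shift m [0.0006 0.0021 0.1142] turn 0.12
```

View pics/w8.png

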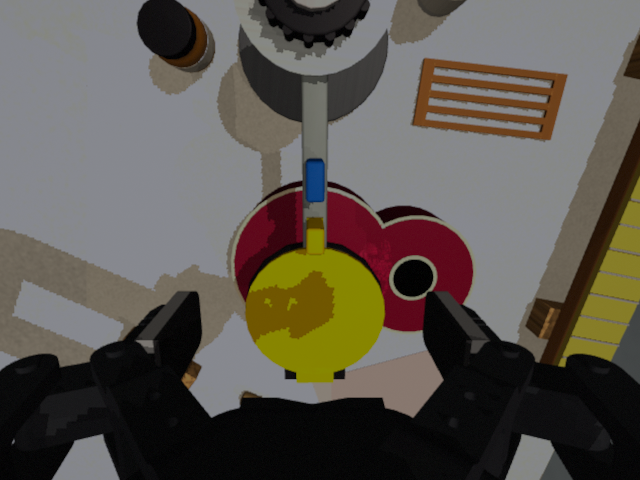

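The tab at (315,237), seen ahead of the fingers, matches the geometry, so I'll descend and pinch gently.

```bash
python3 -m jog '[[0.001,0.002,0.03,0,100],[0.001,0.002,0.06,0,80],[0.001,0.002,0.09,0,60],[0.001,0.002,0.113,0,40],[0.001,0.002,0.113,0,25],[0.001,0.002,0.113,0,0],[0.001,0.002,0.113,0,0],[0.001,0.002,0.113,0,0]]' 30
python3 -m jog '[[0,0,0,0,0],[0,0.003,-0.0105,0,0],[0,0.007,-0.021,0,0],[0,0.012,-0.0315,0,0],[0,0.0175,-0.041,0,0],[0,0.024,-0.05,0,0],[0,0.031,-0.058,0,0],[0,0.031,-0.058,0,0]]' 30
python3 -c "
from h import *
st()"
```

```text
time: 15.65
tool_pos: [549.6, -88.9, 192.6]
tcp_rot: [179.9, -0.3, 11.7]
ft_force: [-2.8, 4.9, -0.9]
finger_gap: 11.4
time: 16.45
tool_pos: [556.2, -120.6, 252.4]
tcp_rot: [179.9, -0.4, 11.6]
ft_force: [-1.8, -0.1, -0.5]
finger_gap: 11.7
t 16.45 pos [ 556.2 -120.6  252.4] rot [179.85  -0.44  11.6 ] F [-1.8 -0.1 -0.5] gap 11.7
```

```bash
python3 -m jog '[[0,0.008,-0.0077,0,0],[0,0.0165,-0.0148,0,0],[0,0.0258,-0.021,0,0],[0,0.0354,-0.0265,0,0],[0,0.0455,-0.031,0,0],[0,0.056,-0.0348,0,0],[0,0.0668,-0.0375,0,0],[0,0.0777,-0.0393,0,0]]' 30
python3 -c "
from h import *
st()"
```

```text
time: 17.25
tool_pos: [572.0, -197.5, 292.4]
tcp_rot: [179.8, -0.5, 11.6]
ft_force: [0.7, 2.0, -3.2]
finger_gap: 11.2
t 17.25 pos [ 572.  -197.5  292.4] rot [179.84  -0.49  11.6 ] F [ 0.7  2.  -3.2] gap 11.2
```

```bash
python3 -m jog '[[0,0.011,-0.0006,0,0],[0,0.022,-0.0007,0,0],[0,0.033,0.0005,0,0],[0,0.044,0.0025,0,0],[0,0.055,0.0055,0,0],[0,0.065,0.0094,0,0],[0,0.065,0.0094,0,0],[0,0.065,0.0094,0,0]]' 30
python3 - <<'E'
from h import *
st(); p=r.snapshot('side'); save('s3',cv2.resize(p['image'][160:400,180:460],None,fx=2.5,fy=2.5,interpolation=cv2.INTER_CUBIC))
E
```

```text
time: 18.05
tool_pos: [585.2, -262.3, 283.6]
tcp_rot: [179.8, -0.5, 11.5]
ft_force: [-0.6, -2.5, 4.2]
finger_gap: 11.3
t 18.05 pos [ 585.2 -262.3  283.6] rot [179.76  -0.5   11.55] F [-0.6 -2.5  4.2] gap 11.3
```

View pics/s3.png

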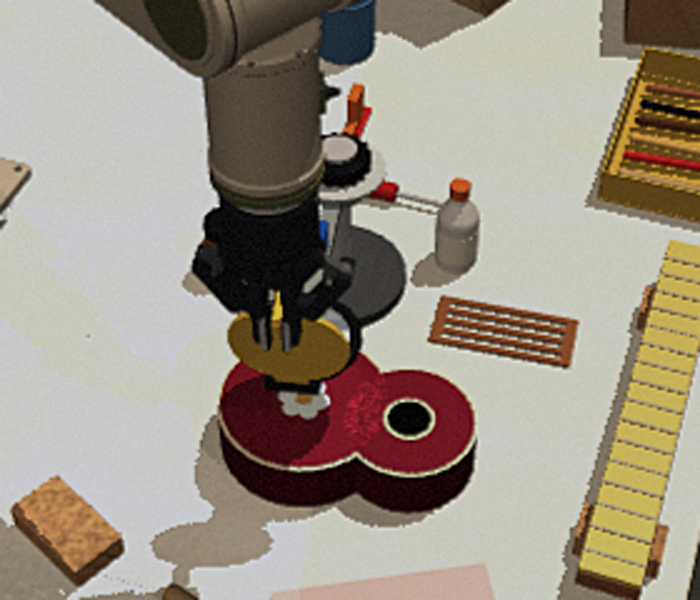

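The side view shows the cover past upright (crop 295,345) and the tab between the fingers at (278,305). I'll release and retreat up and outward.

```bash
python3 -m jog '[[0,0,0,0,15],[0,0,0,0,30],[0,0,0,0,40],[0,0.003,-0.03,0,40],[0,0.006,-0.06,0,40],[0,0.006,-0.1,0,40],[0,0.006,-0.13,0,60],[0,0.006,-0.13,0,60]]'
python3 -m jog '[[-0.05,-0.01,0,0,60],[-0.1,-0.01,0,0,60],[-0.14,0.03,0,0,60],[-0.14,0.07,0,0,60],[-0.14,0.1,0,0,60],[-0.14,0.1,0,0,60]]'
python3 - <<'E'
from seg import *
st(); 
for n in('scene','side'):
    p,T=look(n,['lens_center','flower','cover_tab','cover_hinge','swing_fin','jar','glue','stencil','screwdriver','sanding_block','brush','mug'])
    save('f_'+n,p['image'])
a=cv2.imread('pics/f_scene.png')[150:390,160:440]; b=cv2.imread('pics/f_side.png')[160:400,180:460]
cv2.imwrite('pics/f.png',cv2.resize(np.hstack([a,b]),(800,343),interpolation=cv2.INTER_CUBIC))
E
```

```text
time: 18.9
tool_pos: [586.2, -267.9, 420.1]
tcp_rot: [179.4, -0.9, 11.6]
ft_force: [-0.7, 0.2, 0.9]
finger_gap: 51.1
time: 19.5
tool_pos: [468.2, -397.0, 415.9]
tcp_rot: [179.6, -0.8, 11.4]
ft_force: [0.4, -0.1, -1.0]
finger_gap: 51.2
t 19.5 pos [ 468.2 -397.   415.9] rot [179.56  -0.77  11.39] F [ 0.4 -0.1 -1. ] gap 51.2
scene lens_center 0.94 [254. 216.] [ 562.8 -162.5]
scene flower 0.92 [261. 246.] [ 565.6 -145.1]
scene cover_tab 0.9 [219. 166.] [ 488.5 -377.8]
scene cover_hinge 0.86 [238. 212.] [ 584.5 -198. ]
scene cover_hinge 0.22 [351. 256.] [536.4 131.3]
scene swing_fin 0.88 [290. 220.] [544.8 -48.4]
scene swing_fin 0.42 [220. 166.] [ 481.5 -381.6]
scene jar 0.73 [351. 258.] [400.5  38.2]
scene glue 0.98 [326. 325.] [629. 130.]
scene glue 0.64 [261. 241.] [ 507.2 -214.1]
scene stencil 0.83 [277. 330.] [715.  50.]
scene stencil 0.33 [507. 335.] [384.6 480.4]
scene screwdriver 0.61 [376. 314.] [525.  205.7]
scene sanding_block 0.76 [256. 208.] [ 402. -342.]
scene sanding_block 0.37 [508. 332.] [373.4 479.2]
scene brush 0.71 [200. 232.] [ 593.4 -388.3]
scene brush 0.58 [258. 211.] [ 407.2 -329.4]
scene mug 0.86 [507. 334.] [380.7 480. ]
side lens_center 0.85 [300. 293.] [ 561.2 -151.4]
side flower 0.56 [300. 319.] [ 561.2 -155.8]
side cover_tab 0.9 [293. 287.] [ 551.9 -166.9]
side cover_hinge 0.61 [299. 307.] [ 577.9 -198.9]
side cover_hinge 0.59 [305. 334.] [ 618.7 -266.3]
side swing_fin 0.73 [308. 258.] [548.3 -63.9]
side jar 0.92 [275. 264.] [403.4  52.4]
side glue 0.56 [362. 262.] [631.6 144.5]
side stencil 0.67 [380. 292.] [712.6  49.6]
side screwdriver 0.58 [337. 239.] [536.1 210.9]
side sanding_block 0.89 [206. 374.] [ 392.6 -339.2]
side brush 0.95 [279. 418.] [ 598.3 -386. ]
side brush 0.54 [298. 309.] [524.3 -80.9]
side mug 0.96 [316. 182.] [379.2 457.5]
```

View pics/f.png

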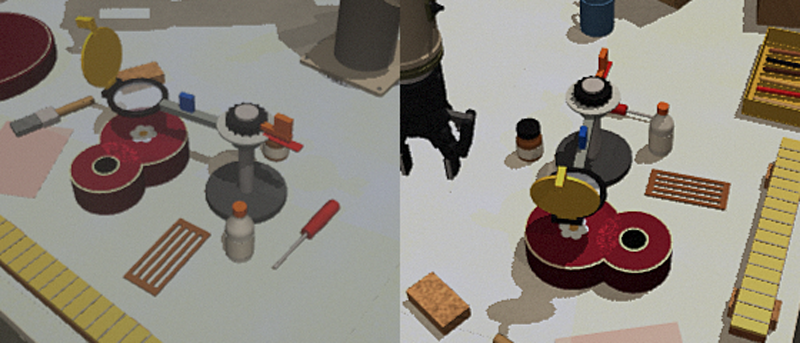

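Everything looks right. One last check from above with the wrist camera, in case opening the cover nudged the arm.

```bash
python3 -m jog '[[-0.002,-0.05,0,0,60],[-0.004,-0.1,0,0,60],[-0.006,-0.15,0,0,60],[-0.008,-0.2,0,0,60],[-0.01,-0.25,0,0,60],[-0.012,-0.3,0,0,60],[-0.013,-0.33,0,0,60],[-0.013,-0.33,0,0,60]]'
python3 -m jog '[[0,0,0,0,100],[0,0,0,0,100],[0,0,0,0,100],[0,0,0,0,100]]'
python3 - <<'E'
from seg import *
st(); p,T=look('wrist',['swing_fin','lens_center','flower','lever_grip','lock_mark']); save('w9',p['image'])
E
```

```text
time: 21.6
tool_pos: [389.5, -70.4, 416.4]
tcp_rot: [179.4, -1.0, 11.8]
ft_force: [0.3, -0.6, 0.0]
finger_gap: 51.5
time: 22.0
tool_pos: [389.7, -71.2, 416.1]
tcp_rot: [179.4, -1.0, 11.7]
ft_force: [1.1, -0.2, -0.9]
finger_gap: 85.5
t 22.0 pos [389.7 -71.2 416.1] rot [179.42  -1.01  11.74] F [ 1.1 -0.2 -0.9] gap 85.5
wrist swing_fin 0.57 [464. 218.] [543.6 -56.3]
wrist lens_center 0.86 [440. 298.] [ 561.  -156.2]
wrist lens_center 0.38 [418. 101.] [476.6  43.2]
wrist flower 0.69 [416. 272.] [ 559.7 -158.8]
```

```bash
python3 - <<'E'
from seg import *
p=r.snapshot('wrist');T=cam(p);H,S,V=hsv(p)
b=np.zeros(H.shape,bool); b[195:245,440:490]=1
f=pca(p,T,(H>100)&(H<130)&(S>150)&(V>60)&b,182); d=f[0]-[518.3,60.2]; print('fin',f[0],f[3],np.degrees(np.arctan2(d[1],d[0])))
# glass/ring: dark ring pixels hull -> circle at z 149
u,v=proj(p,T,(562.3,-155.3,149)); print('flower dir at lens height px',u,v)
m=(V<45); b[:]=0; b[int(v)-75:int(v)+75,int(u)-75:int(u)+75]=1
n,l,s,c=cv2.connectedComponentsWithStats((m&b).astype(np.uint8)); print([ (list(s[k]),c[k].round(0)) for k in range(1,n) if s[k,4]>300])
E
```

```text
fin [544.20277923 -53.01962623] 302 -77.11345297894147
flower dir at lens height px 440.64161685216607 298.38143221157543
[([np.int32(392), np.int32(223), np.int32(123), np.int32(150), np.int32(6914)], array([457., 322.]))]
```

```bash
python3 -m jog '[[0.04,-0.01,0,0,100],[0.08,-0.02,0,0,100],[0.12,-0.03,0.02,0,100],[0.15,-0.033,0.04,0,100],[0.15,-0.033,0.07,0,100],[0.15,-0.033,0.07,0,100],[0.15,-0.033,0.07,0,100],[0.15,-0.033,0.07,0,100]]'
python3 -m jog '[[0,0,0,0,100],[0,0,0,0,100],[0,0,0,0,100]]'
python3 - <<'E'
from seg import *
st(); p,T=look('wrist',['swing_fin','lens_center','flower','lever_grip','lock_mark']);H,S,V=hsv(p); save('w10',p['image'])
u,v=proj(p,T,(541.6,-52.3,188)); u,v=int(u),int(v); b=np.zeros(H.shape,bool); b[v-30:v+30,u-25:u+25]=1
f=pca(p,T,(H>100)&(H<130)&(S>150)&(V>60)&b,188); d=f[0]-[518.3,60.2]; print('fin',f[0],f[1],f[3],np.degrees(np.arctan2(d[1],d[0])))
m=((H<5)|(H>175))&(S>180)&(V>90); o=(H>5)&(H<20)&(S>170)
for v in range(10,110,6):
    u=int(proj(p,T,(513,130,200))[0]); x=np.nonzero(m[v,u-40:u+40])[0]+u-40; y=np.nonzero(o[v,u-40:u+40])[0]+u-40
    print(v,(x[0],x[-1]) if len(x) else '',(y[0],y[-1]) if len(y) else '')
E
```

```text
time: 23.15
tool_pos: [531.2, -8.3, 351.2]
tcp_rot: [179.4, -1.2, 11.8]
ft_force: [-0.7, -0.6, 0.6]
finger_gap: 85.7
time: 23.45
tool_pos: [531.4, -8.5, 352.5]
tcp_rot: [179.3, -1.3, 11.8]
ft_force: [-0.3, 0.5, -0.5]
finger_gap: 85.2
t 23.45 pos [531.4  -8.5 352.5] rot [179.31  -1.32  11.77] F [-0.3  0.5 -0.5] gap 85.2
wrist swing_fin 0.55 [308. 270.] [541.6 -53.9]
wrist lens_center 0.83 [308. 357.] [ 562.6 -155.7]
wrist flower 0.77 [305. 315.] [ 560.1 -157.3]
wrist lever_grip 0.74 [325.  12.] [514.  129.7]
fin [541.24309608 -51.19592134] 100.4785298069399 418 -78.36210201098874
10 (np.int64(334), np.int64(335)) (np.int64(314), np.int64(333))
16 (np.int64(333), np.int64(334)) (np.int64(313), np.int64(332))
22 (np.int64(310), np.int64(333)) (np.int64(312), np.int64(331))
28 (np.int64(332), np.int64(332)) (np.int64(312), np.int64(330))
34 (np.int64(330), np.int64(331)) (np.int64(311), np.int64(329))
40 (np.int64(308), np.int64(330)) (np.int64(311), np.int64(327))
46 (np.int64(328), np.int64(330)) (np.int64(310), np.int64(327))
52 (np.int64(327), np.int64(329)) (np.int64(309), np.int64(326))
58 (np.int64(326), np.int64(328)) (np.int64(308), np.int64(325))
64  (np.int64(308), np.int64(324))
70  (np.int64(308), np.int64(323))
76  (np.int64(307), np.int64(323))
82  (np.int64(321), np.int64(321))
88  
94  
100  
106
```

```bash
python3 -c "
from h import *
st(); print(r.hand_in())"
```

```text
t 23.75 pos [531.2  -8.3 351.1] rot [179.35  -1.2   11.78] F [0.5 0.  0.1] gap 85.5
the job is handed in; nothing more can be done
None
```

I swung the magnifier over the flower by its fin, turned the collar clockwise until the orange lever lay over the red mark, then flipped the dust cover open past upright. I handed the job in at 23.75 s with the gripper clear of everything.

Last checks:
- **Lens:** the arm stands at −78.4° and the flower lies at −78.6°, which puts the lens about 1 mm off. The networks in the last wrist picture put the lens at (562.6, −155.7) and the flower at (560.1, −157.3), about 3 mm apart.
- **Lock:** the lever is within about 0.3° of the mark, measured right after I let go. In the final picture, from a more oblique angle, the lever still lay inside the mark.
- **Cover:** I guided it to about 100° (1.75 rad). Both room cameras showed it still standing open after I let go.
- **Other things:** none looked moved by eye, and most network positions matched the start to within 1–2 cm. The side-view jar reading shifted 17 mm and the scene-view screwdriver reading 15 mm. Their pixels moved by only a few, so I put that down to noise. I felt no contact with the ukulele.

Two checks fell short:
- **Fin angle:** one oblique reading gave −77.1°. A repeat from nearly overhead gave −78.4°, so I trusted that one.
- **Wrist pictures:** the picture viewer had reached its limit, so the last two were checked by numbers only.

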